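Set the bearing play of a small polishing spindle

ROBOT

A 7-joint arm with a two-finger parallel gripper is mounted at the origin on a cart in front of the work surface, level with it; the furniture and walls round the work are solid. World frame = base frame: x ahead of the robot, y to its left, z up, the work surface at z = 0. Lengths are in m, angles in rad, forces in N, time in s.
With the tool pointing down it reaches from about 0.4 to 0.85 m from the base axis. Payload 10.4 kg.
Tool frame: the origin (TCP) lies between the finger pads; the fingertips stand 11 mm ahead of it and the grasp point (between the pads) lies 8 mm behind it; z points along the fingers, y is the direction in which the jaws open and shut (so a half turn about z gives the same grasp; the last joint's range is limited). The gripper opens to 85 mm and grips with 20 to 120 N. Pads are 22 mm wide; open, the fingers measure 114 mm over their backs; the gripper's body (76 mm by 85 mm) begins 54 mm behind the grasp point. The pads swing forward as they close: fully open they stand 13 mm farther back than shut.
Start: joints at [-1.173, 0.332, -0.065, 1.46, 0.022, 1.35, -0.088], TCP at [0.255, 0.571, 0.242] pointing down, gripper open.
Joint ranges: [-2.6, 2.6], [-0.5, 2.12], [-1.47, 1.34], [0.16, 2.42], [-1.27, 4.41], [0.06, 2.06], [-2.6, 2.6]. Speed limits (rad/s): [2.22, 2.22, 2.79, 2.79, 3.14, 3.14, 3.14].

INTERFACE

Orientations are given as a rotation vector (axis times angle).
In Python, from cell import move_to, movel, set_joints, set_gripper, wait, ik, observe, snapshot, PlanningError, job_done gives the robot as it stands. Calls block until the motion is done:
- move_to(position, orientation): joint-space move of the TCP to a pose.
- movel(position, ori=None, max_speed=0.15, f_stop=None): straight line of the TCP; ori=None keeps the orientation; max_speed is the mean speed in m/s. With f_stop (N) it stops when the force on the tool has changed by that much, and returns True; else False.
- set_joints(angles): joint-space move.
- set_gripper(opening, f_grip=None): finger opening in m; f_grip is the grip in N (None keeps the last); returns when the fingers have stopped.
- wait(seconds).
- ik(position, orientation): joint angles nearest the present ones, or None.
- observe(): the state.
- snapshot(name): name is "scene" or "top" or "wrist"; returns a dict with "color" (420x560x3 uint8, red, green, blue), "mtx" (3x3 intrinsics, pixels), "k1" (the pictures are not rectified: a ray, as slopes to the right and down, at radius r is drawn at 1 + k1 r^2 times it, then the intrinsics apply), "eye" and "rotation" of the camera in the world. Camera axes: x right, y up, looking along -z (the intrinsics and any distortion apply to the point x, -y, -z); pixel columns grow to the right and rows downward; lengths in m; the calibration is good to about 2 mm. A picture is of the moment at which its call begins. There is no depth.
A pose or a line that the arm cannot do raises PlanningError and nothing moves.
- job_done(): hands the job in, once; it reports no verdict.
The state is a dict: "clock": time; "qpos": joint angles; "qd": joint speeds; "effort": joint torques, N m; "ee_pos": TCP position; "tool_rot": TCP orientation; "force": force on the tool from outside, world axes, zero at the start; "ft_torque": the same for the moment, N m; "gripper_width": finger opening in m.
Only numpy, scipy, OpenCV 4.12 (cv2) and the standard library are available. Lean on these libraries where they do the work, as an engineer would, in place of code of your own. Each camera call takes 0.05 s, during which the arm holds its last target. There are 200 camera calls.

TASK

Set the bearing play of the spindle stand, the one with the round knurled end cap: screw that cap clockwise all the way down until it bottoms out on its collar, then back it off a quarter turn so that the spindle can run free. Stay there and finish while still gripping the cap at that setting, so that it cannot creep while the lock screw is put in; do not let go. Do not turn the hexagonal cap of the other stand, and leave the other things on the bench where they are.

Things in the scene. Friction and masses are not known exactly. Their poses are not given: they have to be found in the camera images.
- spindle_stand: Fixed grey stand with the KNURLED cap. Square base 64 x 64 x 20 mm (screw heads to 24 mm), on it a round collar 35 mm in diameter, 45 mm above the bench at its top, and a vertical steel thread. Origin: centre of the underside, on the cap's axis; z up. A brass grease nipple sticks out 11 mm from its -x side. The two stands look alike and may swap places; tell them apart by their caps.
- knurled_cap: Round knurled steel end cap, 40 mm diameter, 34 mm tall, closed on top, already started on the thread. Origin: centre of its lower rim; z up. Fully down the rim sits on the collar (top 79 mm above the bench); it rises 6 mm per turn. A dark groove on its top, rim to centre, lies along its -x. Turns with about 0.1 N m, stays where left; grip across it at any angle; takes several grasps.
- cap_top (a point): Centre of the flat top of the knurled cap, 34 mm above its lower rim; moves up and down with the cap.
- cap_turn (a joint): Turn of the knurled cap, rad: 0 = bottomed out hard on the collar (its groove then points to the stand's grease nipple), growing anticlockwise seen from above (unscrewing); clockwise lowers it. Starts between 2.2 and 4.4; a clip stops it at 6, so it cannot come off.
- idler_stand: The other stand, same shape as the spindle stand, but with a hexagonal domed cap; fixed. Leave it alone. Origin at the centre of its underside.
- hex_mark (a point): Point on the upper face of the HEXAGONAL steel domed cap nut of the other stand (hexagon 36 mm across flats and 20 mm tall, with a smaller round dome on it, 34 mm tall in all), 15.5 mm off its axis. This cap can turn, but must not be turned.
- post_lamp: Room equipment: black lamp post, a vertical pole 47 mm in diameter reaching 0.8 m above the bench, clamped to the bench's front edge left of the stands. Always in the same place; swing the arm past it with care, folded in towards the base. Origin 100 mm below the bench top; the pole's axis is at 96 mm along this frame's +x and 207 mm along its +y (the frame is turned half round: nearer the robot and to the right).
- swage_block: Steel swage block with grooves, 55 x 90 x 24 mm, lying on the bench; bystander. Origin at the centre of its underside.
- tray_burrs_2: Small pale open tray of burrs, 49 x 75 x 20 mm; bystander. Origin at the centre of its underside.
- flux_tin: Round white tin, 54 mm in diameter, 24 mm tall; bystander. Origin at the centre of its underside.
- tweezers_2: Steel tweezers, 16 x 121 x 11 mm, lying left of the stands; bystander. Origin at the centre of the underside, length along its y.
Not all that is in view belongs to the job. Leave any pink look-alike of the spindle_stand alone.

How it is judged:
By the outcome, as a careful person would: the job done as asked, in the order asked, and still so for the second after the job is handed in, while the arm keeps its last pose, push and grip.
It also fails if it takes over 67 s, if anything falls off the work surface, if the arm or the gripper's body presses on something with over 40 N, if the wrist force passes 120 N, or if a joint passes its speed limit or range.

## Working session

There is one attempt and no reset: what is moved stays moved. The work goes in short steps, each a Python script; the robot and the scene stay as the last script left them, time stands still between calls to the robot, and variables do not carry over. Pictures are saved under pics/ and viewed, on a budget of 10 in all, crops included, one or two more only if the job needs it, and the job is handed in when it is done.

```bash
ls; mkdir -p pics; python3 - <<'E'
from cell import *
import cv2,numpy as np
for n in("scene","top"):
    s=snapshot(n); cv2.imwrite(f"pics/{n}0.png",s["color"][:,:,::-1]); print(n,s["mtx"],s["k1"],s["eye"],s["rotation"])
o=observe();print(o)
E
```

```text
pics
scene [[498.66602653   0.         277.41152676]
 [  0.         498.66602653 205.21112345]
 [  0.           0.           1.        ]] -0.11802116941935696 [-0.12034627 -0.44492832  0.92583617] [ 0.71488584 -0.35446167 -0.90655082]
top [[479.06707775   0.         280.98001213]
 [  0.         479.06707775 211.09253149]
 [  0.           0.           1.        ]] -0.17198993864261347 [0.46233742 0.05438843 1.36643867] [ 0.09545663 -0.06922258 -1.58411205]
{'clock': 0.1, 'qpos': array([-1.17258782,  0.33278417, -0.0647275 ,  1.46083541,  0.02156539,
        1.34987499, -0.08850135]), 'qd': array([-0.00141012, -0.00237611, -0.0002196 , -0.0018887 , -0.00047253,
        0.00098158, -0.00125667]), 'effort': array([ 1.93257656e-03, -6.26736474e+01,  4.92722250e-02, -3.92435467e+01,
        1.61958957e-02,  6.92575530e-03, -1.57156656e-06]), 'ee_pos': array([0.25516267, 0.57020616, 0.2416213 ]), 'tool_rot': array([-6.56032487e-01, -3.07208428e+00,  1.85990176e-03]), 'force': array([-0.24394639, -0.35204049, -0.05939528]), 'ft_torque': array([-0.03437047, -0.00322167, -0.00762117]), 'gripper_width': 0.08506182341293862}
```

View pics/scene0.png

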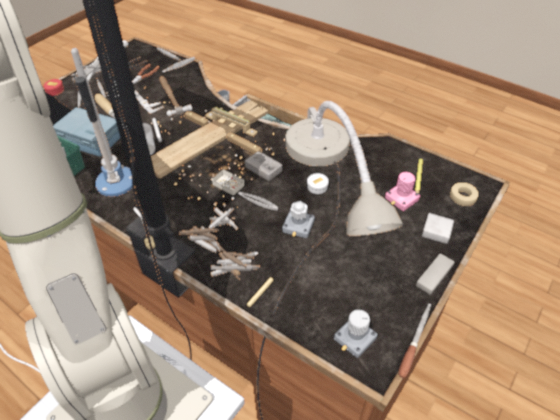

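View pics/top0.png

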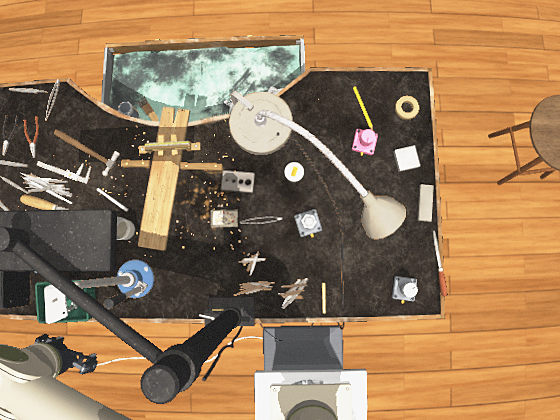

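The scene picture shows grey stands at about (299,219) and (358,331), and a pink look-alike at (404,189). In the top view they are at (308,222), (405,290) and (365,141). The cap shapes need enlarged crops to tell apart.

```bash
python3 - <<'E'
import cv2,numpy as np
s=cv2.imread("pics/scene0.png");t=cv2.imread("pics/top0.png")
def c(i,u,v,h=25): return cv2.resize(i[v-h:v+h,u-h:u+h],(400,300) if 0 else (300,300),interpolation=cv2.INTER_CUBIC)
cv2.imwrite("pics/crop1.png",np.vstack([np.hstack([c(s,299,219),c(s,358,331)]),np.hstack([c(t,308,222),c(t,405,290)])]))
E
```

```text
(no output)
```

View pics/crop1.png

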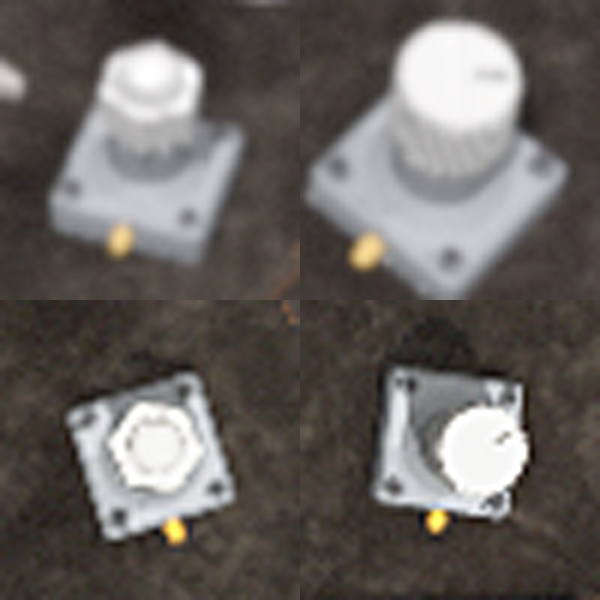

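The crop shows that the knurled cap, round with a groove and flat top, is on the stand at scene (358,331) / top (405,290). The other grey stand, at top (308,222), has the hexagonal domed cap, and the third is pink. The spindle stand is therefore the near-right one. Next I triangulate the positions and fit the arm geometry from `ik`, so I can swing past the lamp post safely.

```bash
cat > h.py <<'E'
import numpy as np,cv2
from scipy.spatial.transform import Rotation as R
CAM={"scene":(498.66602653,277.41152676,205.21112345,-0.11802116941935696,[-0.12034627,-0.44492832,0.92583617],[0.71488584,-0.35446167,-0.90655082]),
"top":(479.06707775,280.98001213,211.09253149,-0.17198993864261347,[0.46233742,0.05438843,1.36643867],[0.09545663,-0.06922258,-1.58411205])}
def cam(s): return (s["mtx"][0,0],s["mtx"][0,2],s["mtx"][1,2],s["k1"],s["eye"],s["rotation"])
def ray(c,u,v):
    f,cx,cy,k,e,r=c
    p=cv2.undistortPoints(np.array([[[u,v]]],float),np.array([[f,0,cx],[0,f,cy],[0,0,1]]),np.array([k,0,0,0,0.]))[0,0]
    r=np.asarray(r); M=R.from_rotvec(r) if r.ndim==1 else R.from_matrix(r)
    return np.array(e),M.apply([p[0],-p[1],-1])
def onz(c,u,v,z):
    e,d=ray(c,u,v); return e+d*(z-e[2])/d[2]
E
python3 - <<'E'
from h import *
from cell import ik,observe
from scipy.optimize import least_squares
T=CAM["top"];S=CAM["scene"]
f=lambda cx,cy,x0,y0:((cx+.5)/6-.5+x0,(cy+.5)/6-.5+y0)
bc=[f(*p,380,265) for p in((90,68),(222,83),(205,220),(75,200))]
P=np.array([onz(T,*b,.02) for b in bc]);print("base",P.mean(0),P)
print("nip",onz(T,*f(137,221,380,265),.012))
print("captop top",[onz(T,*f(185,148,380,265),z) for z in(.079,.081,.083)])
print("captop scn",[onz(S,*f(160,75,333,306),z) for z in(.079,.081,.083)])
print("groove",onz(T,*f(185,148,380,265),.081),onz(T,*f(208,135,380,265),.081), onz(S,*f(175,75,333,306),.081),onz(S,*f(205,75,333,306),.081))
print("post", onz(T,238,312,0),onz(S,163,240,0), onz(T,165,380,.8))
q0=observe()['qpos'];D=[]
for a in np.linspace(-1,1.1,8):
  for r in(.45,.6,.75):
    for z in(.1,.3):
      for yaw in(0,1):
        p=[r*np.cos(a),r*np.sin(a),z];o=(R.from_euler('z',yaw)*R.from_euler('x',np.pi)*R.from_euler('y',.2*yaw)).as_rotvec()
        q=ik(p,o)
        if q is not None:D.append((np.r_[p,o],q))
print(len(D)); np.savez("d.npz",p=[d[0] for d in D],q=[d[1] for d in D])
p=np.array([d[0] for d in D]);q=np.array([d[1] for d in D]);print(np.c_[p,q][::9].round(2))
E
```

```text
base [ 0.37989274 -0.26788012  0.02      ] [[ 0.41559215 -0.24101165  0.02      ]
 [ 0.40689949 -0.30401706  0.02      ]
 [ 0.34294232 -0.29415549  0.02      ]
 [ 0.35413699 -0.23233629  0.02      ]]
nip [ 0.34277085 -0.2634876   0.012     ]
captop top [array([ 0.38068799, -0.27050896,  0.079     ]), array([ 0.38081483, -0.27000424,  0.081     ]), array([ 0.38094167, -0.26949952,  0.083     ])]
captop scn [array([ 0.38271893, -0.26907439,  0.079     ]), array([ 0.38153083, -0.26948971,  0.081     ]), array([ 0.38034272, -0.26990503,  0.083     ])]
groove [ 0.38081483 -0.27000424  0.081     ] [ 0.38632099 -0.28069885  0.081     ] [ 0.38429469 -0.27351076  0.081     ] [ 0.3898217  -0.28156028  0.081     ]
post [0.32021082 0.2021174  0.        ] [0.34612677 0.24582548 0.        ] [0.32197286 0.20429609 0.8       ]
96
[[ 0.24 -0.38  0.1   3.14  0.    0.    0.    0.1   0.95  2.11 -0.1   0.98
  -0.56]
 [ 0.41 -0.63  0.1  -2.66 -1.45 -0.27  0.48  1.07  1.15  1.16 -1.06  1.59
   0.92]
 [ 0.46 -0.39  0.3   3.14  0.    0.   -0.11  0.35  0.95  1.48 -0.28  1.46
  -0.72]
 [ 0.41 -0.18  0.3  -2.66 -1.45 -0.27 -0.79 -0.37  1.01  1.87  0.13  1.4
  -0.39]
 [ 0.45 -0.04  0.1   3.14  0.    0.   -0.66  0.08  0.69  2.1  -0.07  0.98
  -1.5 ]
 [ 0.75 -0.07  0.1  -2.66 -1.45 -0.27 -0.31  0.74  0.69  1.36 -0.69  1.18
  -0.08]
 [ 0.59  0.12  0.3   3.14  0.    0.   -0.71  0.27  0.54  1.47 -0.14  1.44
  -1.74]
 [ 0.39  0.22  0.3  -2.66 -1.45 -0.27 -0.82 -0.24  0.24  1.94 -0.03  1.25
  -1.15]
 [ 0.31  0.32  0.1   3.14  0.    0.   -1.18  0.08  0.29  2.08 -0.03  0.98
  -2.45]
 [ 0.52  0.54  0.1  -2.66 -1.45 -0.27 -1.03  0.58  0.26  1.46 -0.22  0.93
  -1.28]
 [ 0.27  0.53  0.3   3.14  0.    0.   -2.03  0.43  1.16  1.49 -0.4   1.48
  -2.43]]
```

```bash
cat >> h.py <<'E'
SG=(-1,-1,-1,-1)
def chain(q,x,sg=None):
    sg=sg or SG
    # x: off1, off7, shoulder z, (upper x,z),(fore x,z),(wrist x,z),tool z
    o1,o7,h,ux,uz,fx,fz,wx,wz,ex=x
    M=R.from_euler('z',sg[0]*q[0]+o1)*R.from_euler('y',q[1]);p=[np.array([0,0,h])]
    M=M*R.from_euler('z',sg[1]*q[2]); p.append(p[-1]+M.apply([ux,0,uz])); 
    M=M*R.from_euler('y',q[3]); p.append(p[-1]+M.apply([ex,0,0]))
    M=M*R.from_euler('z',sg[2]*q[4]); p.append(p[-1]+M.apply([fx,0,fz]))
    M=M*R.from_euler('y',q[5]); p.append(p[-1]+M.apply([wx,0,0])); p.append(p[-1]+M.apply([0,0,wz]))
    return np.array(p),M*R.from_euler('z',sg[3]*q[6]+o7)
E
python3 - <<'E'
from h import *
from scipy.optimize import least_squares
d=np.load("d.npz");P,Q=d["p"][::3],d["q"][::3]
import itertools
def res(x,sg):
    o=[]
    for p,q in zip(P,Q):
        c,M=chain(q,x,sg);o+=[*(c[-1]-p[:3]),*(.2*(M*R.from_rotvec(p[3:]).inv()).as_rotvec())]
    return np.array(o)
best=None
for sg in itertools.product((-1,),(-1,1),(-1,1),(-1,1)):
  for o7 in (0,1.57,-1.57,3.14):
    s=least_squares(res,[0,o7,.33,0,.4,0,.4,0,.3,0],args=(sg,),max_nfev=25)
    if best is None or s.cost<best[0]: best=(s.cost,sg,s.x)
print(best[0],best[1],best[2].round(4).tolist(),abs(res(best[2],best[1])).max())
E
```

```text
0.0018902124987461085 (-1, -1, -1, -1) [-0.0754, 1.4962, 0.254, -0.0129, 0.4233, 0.0307, 0.5026, -0.0098, 0.3116, -0.0453] 0.017282233911593364
```

```bash
cat >> h.py <<'E'
X=[-0.0754,1.4962,0.254,-0.0129,0.4233,0.0307,0.5026,-0.0098,0.3116,-0.0453]
E
cat > plan.py <<'E'
from h import *
from scipy.optimize import least_squares
q0=np.array([-1.173,.332,-.065,1.46,.022,1.35,-.088])
def tgt(p,q7):
    def r(v):
        q=np.array([v[0],v[1],0,v[2],0,v[3],q7]);c,M=chain(q,X);return np.r_[c[-1]-p,(M.apply([0,0,1])-[0,0,-1])[:2]]
    v=least_squares(r,[.6,.1,2.,1.]).x
    return np.array([v[0],v[1],0,v[2],0,v[3],q7])
G=tgt([.381,-.269,.17],1.3)
A=np.array([-1.15,-.3,0,.9,0,.5,0]);B=A.copy();B[0]=G[0];B[6]=.6
W=[q0,A,B,G]
E
python3 - <<'E'
from plan import *
print(G.round(3), "yaw",chain(G,X)[1].as_matrix()[:,1].round(2))
post=np.c_[np.full(81,.321),np.full(81,.204),np.linspace(0,.8,81)]
for a,b in zip(W,W[1:]):
    m=[];zz=[]
    for t in np.linspace(0,1,40):
        c,_=chain(a+t*(b-a),X);pts=np.vstack([np.linspace(c[i],c[i+1],15) for i in range(len(c)-1)]+[[c[-1]+ (c[-1]-c[-2])*.05]])
        m.append(np.linalg.norm(pts[:,None]-post[None],axis=2).min());zz.append((pts[:,2].min(),pts[:,2].max()))
    print("post clearance (axis)",min(m),np.array(zz)[:,0].min(),np.array(zz)[:,1].max())
E
```

```text
[0.539 0.015 0.    1.985 0.    1.142 1.3  ] yaw [ 0.72  0.69 -0.  ]
post clearance (axis) 0.2003272123580468 0.23551056881976434 1.2347805964827323
post clearance (axis) 0.3646707510337345 0.254 1.2347805964827323
post clearance (axis) 0.3517931810485648 0.1544200000496805 1.2347805964827323
```

```bash
python3 - <<'E'
from plan import *
from cell import *
for w in W[1:]:
    set_joints(w);o=observe();print(o["clock"],o["ee_pos"],o["force"].round(1))
print(o["qpos"].round(3),R.from_rotvec(o["tool_rot"]).as_matrix().round(3))
s=snapshot("wrist");print(cam(s));cv2.imwrite("pics/w1.png",s["color"][:,:,::-1])
E
```

```text
3.6083 [0.22181472 0.38395318 1.24112719] [ 0.2 -0.1  0.8]
5.9333 [ 0.3547412  -0.26470653  1.24169613] [ 0.6 -0.  -0.9]
9.6167 [ 0.3649573  -0.27164661  0.17106554] [ 0.1 -0.  -0.2]
[ 0.539  0.015 -0.     1.984  0.     1.142  1.3  ] [[-0.689  0.724  0.001]
 [ 0.724  0.689 -0.   ]
 [-0.001  0.    -1.   ]]
(np.float64(323.39140111917106), np.float64(275.50036859628614), np.float64(211.8012459284722), -0.0729677404495376, array([ 0.31294521, -0.21758528,  0.30295917]), array([-0.28663801, -0.11585816,  0.75520178]))
```

View pics/w1.png

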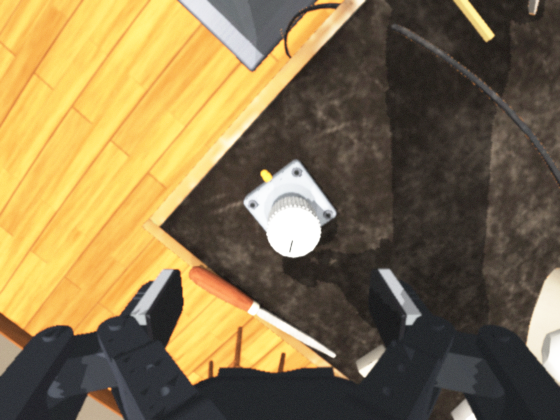

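The wrist view shows the round cap's top at about (294,231), with its groove near (291,246) and the nipple at (266,176). The knife lies clear of the finger path. I'll take an exact cap centre from this picture and an enlarged crop for the groove.

```bash
python3 - <<'E'
from h import *
i=cv2.imread("pics/w1.png");c=i[150:270,235:345]
cv2.imwrite("pics/w1c.png",cv2.resize(c,None,fx=5,fy=5,interpolation=cv2.INTER_CUBIC))
E
```

```text
(no output)
```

View pics/w1c.png

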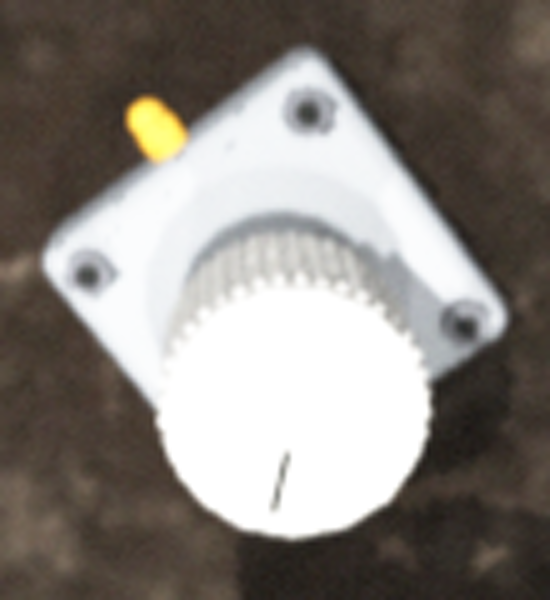

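```bash
python3 - <<'E'
from h import *
C=(323.39140111917106,275.50036859628614,211.8012459284722,-0.0729677404495376,[0.31294521,-0.21758528,0.30295917],[-0.28663801,-0.11585816,0.75520178])
g=lambda x,y,z:onz(C,(x+.5)/5-.5+235,(y+.5)/5-.5+150,z)
for z in(.080,.0812,.083):print(g(295,405,z))
a,b,c=g(310,110,.024),g(88,273,.024),g(465,322,.024)
print(a,b,c,"centre",(b+c)/2)
ang=lambda v:np.degrees(np.arctan2(v[1],v[0]))
print("stand x",ang(c-a),ang(b-a)-90, "groove",ang(g(274,508,.0812)-g(287,452,.0812)),ang(g(274,508,.0812)-g(295,405,.0812)))
E
```

```text
[ 0.38063579 -0.26897673  0.08      ]
[ 0.38027147 -0.26870013  0.0812    ]
[ 0.37972499 -0.26828524  0.083     ]
[ 0.36107735 -0.24102751  0.024     ] [ 0.35300104 -0.28949769  0.024     ] [ 0.40873917 -0.24916996  0.024     ] centre [ 0.38087011 -0.26933383  0.024     ]
stand x -9.69469752657879 -189.45996021603 groove -57.66934774884398 -56.241252155794925
```

```bash
cat > turn.py <<'E'
from h import *
from cell import *
C=np.array([.3806,-.269]);Z0=.061
Y0=np.arctan2(.689,.724)
def ori(yaw): # jaw direction (tool y) at yaw, tool z down
    y=np.array([np.cos(yaw),np.sin(yaw),0]);z=np.array([0,0,-1.]);return R.from_matrix(np.c_[np.cross(y,z),y,z]).as_rotvec()
def yaw():
    y=R.from_rotvec(observe()["tool_rot"]).as_matrix()[:,1];return np.arctan2(y[1],y[0])
def st(t=""):
    o=observe();print(t,"t%.2f"%o["clock"],o["ee_pos"].round(4),"q7 %.3f yaw %.3f"%(o["qpos"][6],yaw()),"F",o["force"].round(1),"Tz %.3f"%o["ft_torque"][2],"e7 %.2f"%o["effort"][6],"w %.4f"%o["gripper_width"]);return o
def rot(d): # turn d rad from the grasp yaw Y0, following the thread
    move_to([*C,Z0+d*.006/(2*np.pi)],ori(Y0+d))
E
python3 - <<'E'
from turn import *
movel([*C,.12],ori(Y0));st("above")
print(movel([*C,Z0],f_stop=8));st("down")
set_gripper(.036,60);st("grip")
for d in(-.1,-.3,-.5):
    rot(d);st(d)
s=snapshot("wrist");print(cam(s));cv2.imwrite("pics/w2.png",s["color"][:,:,::-1])
E
```

```text
above t10.18 [ 0.3805 -0.2691  0.1203] q7 1.277 yaw 0.761 F [-0.6 -0.7 -0.3] Tz -0.003 e7 -0.03 w 0.0850
False
down t10.72 [ 0.381  -0.2694  0.062 ] q7 1.276 yaw 0.760 F [ 0.2 -0.4  0.8] Tz -0.021 e7 0.00 w 0.0856
grip t11.21 [ 0.381  -0.2692  0.0618] q7 1.276 yaw 0.761 F [-1.9  1.2  6.6] Tz -0.061 e7 0.00 w 0.0385
-0.1 t11.46 [ 0.381  -0.2692  0.0618] q7 1.177 yaw 0.660 F [-1.8  1.5  7.6] Tz -0.098 e7 -0.41 w 0.0384
-0.3 t11.77 [ 0.381  -0.2692  0.0616] q7 0.981 yaw 0.460 F [-2.7  0.7  7.8] Tz -0.091 e7 -0.47 w 0.0386
-0.5 t12.07 [ 0.3811 -0.2692  0.0613] q7 0.785 yaw 0.260 F [-1.5  1.1  6.3] Tz -0.066 e7 -0.47 w 0.0387
(np.float64(323.39140111917106), np.float64(275.50036859628614), np.float64(211.8012459284722), -0.0729677404495376, array([ 0.36180655, -0.19676234,  0.1932875 ]), array([-0.29948594, -0.04052578,  0.2582517 ]))
```

View pics/w2.png

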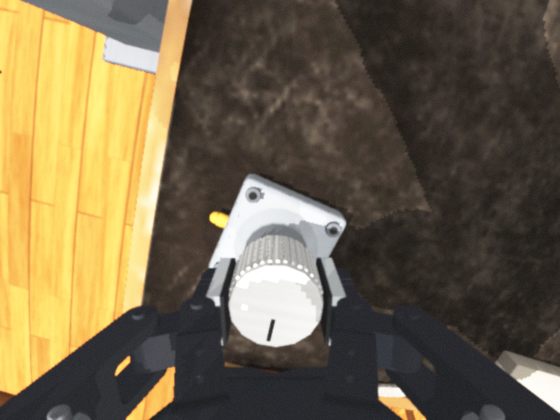

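The cap fills the jaws. Its groove at about (274,320)–(270,338) keeps the same angle relative to the tool, so the cap turns with the grip. I'll continue until it bottoms out.

```bash
python3 - <<'E'
from turn import *
for d in(-1.,-1.5,-2.0,-2.1):
    rot(d);o=st(d)
    if abs(o["effort"][6])>.9: break
else:
    set_gripper(.034,90);st("tight")
    while d>-2.75:
        d-=.04;rot(d);o=st("%.2f"%d)
        if abs(o["ft_torque"][2])>.7 or abs(o["effort"][6])>1.3: break
s=snapshot("wrist");print(cam(s));cv2.imwrite("pics/w3.png",s["color"][:,:,::-1])
E
```

```text
-1.0 t12.67 [ 0.3811 -0.2692  0.0609] q7 0.296 yaw -0.240 F [-2.2  0.5  6.9] Tz -0.079 e7 -0.14 w 0.0387
-1.5 t13.21 [ 0.3811 -0.2692  0.0604] q7 -0.194 yaw -0.740 F [-0.   1.3  6.9] Tz -0.131 e7 -0.14 w 0.0386
-2.0 t13.75 [ 0.3812 -0.2693  0.06  ] q7 -0.683 yaw -1.240 F [-1.6  0.5  7.3] Tz -0.024 e7 -0.14 w 0.0385
-2.1 t14.00 [ 0.3811 -0.2693  0.0599] q7 -0.782 yaw -1.340 F [-1.   0.1  6.6] Tz -0.080 e7 -0.41 w 0.0386
tight t14.22 [ 0.3812 -0.2693  0.06  ] q7 -0.781 yaw -1.340 F [-1.9  0.8  8.3] Tz -0.130 e7 0.09 w 0.0383
-2.14 t14.47 [ 0.3811 -0.2693  0.0599] q7 -0.820 yaw -1.380 F [-1.8  1.7  8.1] Tz -0.097 e7 -0.10 w 0.0374
-2.18 t14.72 [ 0.3812 -0.2693  0.0599] q7 -0.859 yaw -1.420 F [-1.5  0.9  8. ] Tz -0.069 e7 -0.10 w 0.0382
-2.22 t14.97 [ 0.3812 -0.2693  0.0599] q7 -0.898 yaw -1.460 F [-2.1  0.8  7.3] Tz -0.091 e7 -0.10 w 0.0380
-2.26 t15.22 [ 0.3812 -0.2693  0.0598] q7 -0.938 yaw -1.500 F [-1.8  1.   9. ] Tz -0.124 e7 -0.10 w 0.0379
-2.30 t15.47 [ 0.3812 -0.2693  0.0598] q7 -0.976 yaw -1.539 F [-2.1  0.5  9.4] Tz 0.216 e7 -0.36 w 0.0377
-2.34 t15.72 [ 0.3812 -0.2692  0.0598] q7 -1.014 yaw -1.576 F [-2.6  0.8  9.8] Tz 1.532 e7 -1.71 w 0.0382
(np.float64(323.39140111917106), np.float64(275.50036859628614), np.float64(211.8012459284722), -0.0729677404495376, array([ 0.45730744, -0.27049141,  0.19178953]), array([-0.23562583,  0.23642837, -1.56291222]))
```

View pics/w3.png

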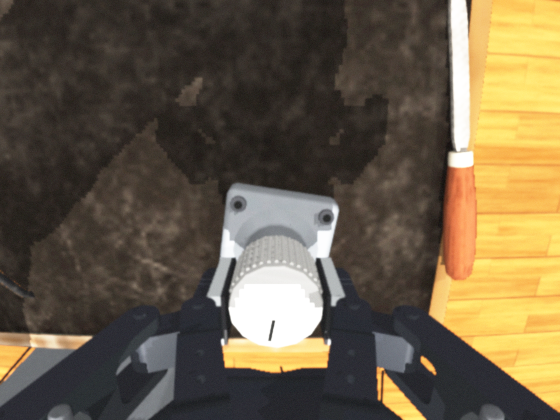

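The groove is still at (273,322)–(270,338), so the cap hasn't slipped in the pads. The torque jumped from about 0 to 1.5 N m at −2.30 to −2.34 rad, which agrees with the 2.31 rad predicted from the groove: it has bottomed. Now I unload, check the zero-torque angle, and back off a quarter turn from there.

```bash
python3 - <<'E'
from turn import *
for d in(-2.325,-2.31,-2.295,-2.28,-2.26): rot(d);st(d)
E
```

```text
-2.325 t16.02 [ 0.3812 -0.2693  0.0598] q7 -0.999 yaw -1.562 F [-2.8  1.2  8.7] Tz 1.127 e7 -1.02 w 0.0376
-2.31 t16.27 [ 0.3812 -0.2693  0.0598] q7 -0.985 yaw -1.548 F [-2.2  0.7  8.2] Tz 0.604 e7 -0.51 w 0.0376
-2.295 t16.52 [ 0.3812 -0.2693  0.0598] q7 -0.971 yaw -1.534 F [-1.9  1.1  8.1] Tz 0.090 e7 -0.00 w 0.0379
-2.28 t16.77 [ 0.3811 -0.2693  0.0598] q7 -0.957 yaw -1.519 F [-2.4  1.2  8. ] Tz 0.074 e7 0.00 w 0.0381
-2.26 t17.02 [ 0.3811 -0.2693  0.0598] q7 -0.937 yaw -1.499 F [-1.   1.   8.3] Tz 0.082 e7 0.02 w 0.0379
```

Unloading is linear, with zero torque at yaw −1.534, and loading matches, so there was no slip. Backing off π/2 from there puts d at about −0.72.

```bash
python3 - <<'E'
from turn import *
for d in(-1.8,-1.3,-.9,-.72): rot(d);st(d)
wait(.5);st()
s=snapshot("wrist");print(cam(s));i=s["color"][:,:,::-1];cv2.imwrite("pics/w4.png",i)
cv2.imwrite("pics/w4c.png",cv2.resize(i[160:360,190:370],None,fx=3,fy=3,interpolation=cv2.INTER_CUBIC))
E
```

```text
-1.8 t17.52 [ 0.3811 -0.2693  0.0602] q7 -0.487 yaw -1.039 F [-2.   0.9 10.1] Tz 0.022 e7 0.19 w 0.0382
-1.3 t18.07 [ 0.3811 -0.2692  0.0608] q7 0.002 yaw -0.539 F [-1.3  1.3  7.7] Tz 0.117 e7 0.16 w 0.0381
-0.9 t18.52 [ 0.3811 -0.2692  0.0611] q7 0.394 yaw -0.139 F [-2.1  1.7  8.9] Tz 0.061 e7 0.25 w 0.0377
-0.72 t18.82 [ 0.3811 -0.2692  0.0613] q7 0.571 yaw 0.042 F [-1.4  1.8  8.3] Tz 0.108 e7 0.52 w 0.0383
 t19.32 [ 0.3811 -0.2692  0.0613] q7 0.570 yaw 0.041 F [-3.2  1.9  8.2] Tz 0.060 e7 -0.07 w 0.0379
(np.float64(323.39140111917106), np.float64(275.50036859628614), np.float64(211.8012459284722), -0.0729677404495376, array([ 0.37821629, -0.1942853 ,  0.19321373]), array([-0.30102313, -0.00751161,  0.04096411]))
```

View pics/w4c.png

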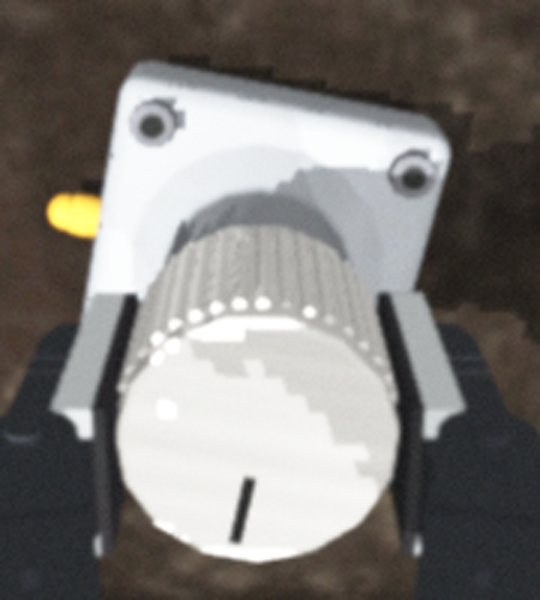

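The groove runs (250,480)→(236,541) in the crop, about 90° anticlockwise from the nipple side at (75,213). The screw heads at (152,124) and (415,177) give the stand's x axis. I'll check it numerically.

```bash
python3 - <<'E'
from h import *
C=(323.39140111917106,275.50036859628614,211.8012459284722,-0.0729677404495376,[0.37821629,-0.1942853,0.19321373],[-0.30102313,-0.00751161,0.04096411])
g=lambda x,y,z:onz(C,(x+.5)/3-.5+190,(y+.5)/3-.5+160,z)
ang=lambda v:np.degrees(np.arctan2(v[1],v[0]))
sx=ang(g(415,177,.024)-g(152,124,.024));gr=ang(g(236,541,.0805)-g(250,480,.0805));print(sx,gr,(gr-(sx+180))%360)
E
```

```text
-9.516543437545554 -98.6788556437064 90.83768779383917
```

The picture gives 90.8° from the bottomed position, against 90° intended. The grip is steady, so I'm handing in while still holding the cap.

```bash
python3 - <<'E'
from turn import *
st("final");job_done()
E
```

```text
final t19.37 [ 0.3811 -0.2692  0.0613] q7 0.570 yaw 0.041 F [-3.2  2.4  9.2] Tz 0.083 e7 -0.07 w 0.0380
the job is handed in; nothing more can be done
```

The knurled cap is bottomed and backed off a quarter turn, and I handed the job in at 19.4 s with the gripper still holding the cap. I did it in one grasp on the near-right grey stand and didn't touch the hex-cap stand or anything else on the bench.

- **Bottoming:** the cap turned about 2.30 rad clockwise before the torque jumped to 1.5 N m, against 2.31 rad predicted from the groove. Unloading was linear, with no slip in the pads.
- **Back-off:** measured from the zero-torque angle, I turned it back π/2. The last wrist picture puts the groove 90.8° from the nipple direction, within reading error of 90°.
- **Check that disagreed:** while the cap turned freely, the small wrist torque (about −0.1 N m clockwise, +0.08 N m backing off) had the opposite sign to what cap friction should give. I put this down to sensor bias and relied on the clear torque jump at the stop and the groove angle.

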